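# Release the card file's ratchet stop and push it back

## Task

Make room in the wooden card file for the next pack of cards: with a fingertip press down the red thumb release on top of the grey sliding stop and, keeping it pressed, push the stop away from the standing cards along its toothed bar until it is fully home against the low end wall of the file, then let go so that the release springs up again. Do not pinch or lift anything: leave the two packs standing upright in the file as they are, and do not disturb the other things on the desk.

Things in the scene. Friction and masses are not known exactly. Their poses are not given: they have to be found in the camera images.
- card_file: card file fixed to the desk: open wooden tray 292 long (x), 156 wide (y), side walls 45 high. Origin on the desk, on its long centre line, 150 from the outside of the tall end wall (92 high, at -x, by the cards), 142 from that of the low end wall (48 high, at +x). z up. The stop is to be pushed along +x. The floor (20 up) has a slot with a steel bar, ratchet teeth of pitch 10
- stop (a joint): place of the grey sliding stop (86 long), m along the file's +x: 0 nearest the cards, 0.14 fully home at the low end wall (hard stop). About 2 N of friction. With the release up a pawl blocks it towards +x after at most one 10 mm tooth; towards the cards it clicks along freely
- release (a joint): how far the red thumb release is pressed down, in m: 0 up, 0.008 fully down. It has a spring, 3 N at the start and 7 N fully down; from 0.006 on the pawl is clear of the teeth, and it engages again when the release comes up. It may rest a few mm down when the pawl sits on the slope of a tooth
- release_top (a point): centre of the upper face of the red thumb release, 82 above the desk when up: a flat pad 42 long (file's x) and 46 wide (file's y) that moves straight down and rides on the stop. Axes as the file's
- stop_wall (a point): on the stop's upright grey thumb wall, mid-width of its face towards the release, 90 above the desk, 23 along +x from the release's centre. The wall is 56 wide, 6 thick, its top 102 above the desk, 20 above the raised release; a fingertip on the release pushes +x against this face. Axes as the file's
- stop_face (a point): bottom centre of the stop's face towards the cards (plate 110 wide, 6 thick, top 78 above the desk), at desk height; 33 along -x from the release's centre. Axes as the file's
- cards_a: pack of index cards with a band standing on edge in the file against the tall end wall: 22 thick (along the file's x), 127 wide, top 98 above the desk. Origin at half its height, in the middle of its face towards the tall end wall; its z axis points along the file's +x. Leave it
- cards_b: a like pack standing next to cards_a, between it and the stop. Origin and axes as for cards_a. Leave it
- spare_cards: like pack of index cards lying flat on the desk beside the file, 78x127x22, origin centre of underside. Leave it
- eraser: blue and white eraser 21x46x12, origin centre of underside. Leave it
- ink_bottle: dark blue ink bottle 54x54x64, origin centre of underside. Leave it
- stamp: hand stamp with a dark red handle 24x48x69, origin centre of underside. Leave it
- red_clip: red binder clip 25x32x41, origin centre of underside. Leave it
Mind the look-alikes: they are no part of the job. What is shaped like the cards_a but turquoise is not meant.

How it is judged:
By the outcome, as a careful person would: the job done as asked, in the order asked, and still so for the second after the job is handed in, with the robot touching nothing.
It also fails if it takes over 32 s, if anything falls off the work surface, if the arm or the gripper's body presses on something with over 40 N, if the wrist force passes 120 N, or if a joint passes its speed limit or range.

## Robot

A 6-joint arm with a two-finger parallel gripper is mounted at the origin on a cart in front of the work surface, level with it; the furniture and walls round the work are solid. World frame = base frame: x ahead of the robot, y to its left, z up, the work surface at z = 0. Lengths are in m, angles in rad, forces in N, time in s.
With the tool pointing down it reaches from about 0.225 to 0.875 m from the base axis. Payload 3.4 kg.
Tool frame: the origin (TCP) lies between the finger pads; the fingertips stand 25 mm ahead of it and the grasp point (between the pads) lies 6 mm ahead of it; z points along the fingers, y is the line along which they close (so a half turn about z gives the same grasp; the last joint's range is limited). The gripper opens to 85 mm and grips with 20 to 120 N. Pads are 22 mm wide; open, the fingers measure 114 mm over their backs; the gripper's body (76 mm by 85 mm) begins 54 mm behind the grasp point. The pads swing forward as they close: fully open they stand 13 mm farther back than shut.
Start: joints at [-1.336, 0.276, 1.505, -0, 1.361, -0.121], TCP at [0.2, -0.539, 0.256] pointing down, gripper open.
Joint ranges: [-2.89, 2.89], [-0.75, 2.08], [0.22, 2.7], [-1.18, 4.32], [0.11, 2.71], [-2.7, 2.7]. Speed limits (rad/s): [2.57, 2.57, 3.14, 3.14, 3.14, 3.14].

## Interface

Orientations are given as a unit quaternion [w, x, y, z].
In Python, from rig import manip, cams, ticket gives the robot as it stands.
- The arm moves only by the tool step_arm, never from a script. Its argument "increments" is a list of rows, each an object with "dp": the shift along the world's x, y, z each as a share of 0.2 m, from -1 to 1, a list of three; "yaw": the turn about the world's z as a share of 0.15 rad, from -1 to 1; "grip": the opening, from 0 (shut) to 1 (fully open). In form: [{"dp": [tx, ty, tz], "yaw": yaw, "grip": grip}, ...]. A call has 1 to 5 rows; each row shifts and turns the commanded pose from where the row before left it; what a row does not reach is not made up. A row lasts 1/8 s, in which the tool goes at most 62.5 mm and 10.7 degrees, less where a joint would pass 70% of its speed; a pose out of reach is approached as far as the arm can. A call with a number of a shift or a turn outside -1 to 1 is refused whole. A call with a gripper value outside its range is refused whole. The fingers move at their own pace and stop on an object; "squeeze" is the grip in N (left out, the last holds). Time passes only in rows, so rows that do not move let the fingers close. It gives the time, the measured TCP pose, the force, the opening and the grip force at its end, in the units of the state.
- manip.get_state(): the state, without advancing time (a new reading comes with each control period).
- cams.get_image(name): name is "scene" or "top" or "wrist"; returns the picture (420x560x3 uint8, blue, green, red); there is no depth.
- cams.get_calibration(name): a dict with "fx", "fy", "cx", "cy" (pixels), "extrinsics" (4x4, takes a point from camera to world coordinates). Camera axes: x right, y up, looking along -z (the intrinsics and any distortion apply to the point x, -y, -z); pixel columns grow to the right and rows downward; lengths in m; the calibration is good to about 2 mm. The wrist camera is an equidistant fisheye: a pixel r from the principal point sees the ray r / f radians off the axis. A picture is of the moment at which its call begins: read the wrist's pose just before it. get_calibration takes no time and is no camera call; for the wrist camera it gives the pose at the moment of the call.
- ticket.sign_off(): hands the job in; it is judged then, once.
The state is a dict: "clock": time; "qpos": joint angles; "qd": joint speeds; "effort": joint torques, N m; "position": TCP position; "ee_rot": TCP orientation; "contact_force": force on the tool from outside, world axes, zero at the start; "moment": the same for the moment, N m; "width": finger opening in m; "gripper_force": force on a finger pad.
Only numpy, scipy, OpenCV 4.12 (cv2) and the standard library are available. Lean on these libraries where they do the work, as an engineer would, in place of code of your own. Each camera call takes 0.05 s, during which the arm holds its last target. There are 200 camera calls.

## Working session

There is one attempt and no reset: what is moved stays moved. The work goes in short steps, Python scripts to look and compute and a tool call to move; the robot and the scene stay as the last step left them, time stands still between calls to the robot, and variables do not carry over. Pictures are saved under pics/ and viewed, at most 10 in all, crops included, and the job is handed in when it is done.

Besides the shell and the picture viewer there is one more tool, called after "Emit:" as name([rows], argument=value, ...), one row to a line, values as JSON. step_arm: Moves the arm, as the interface text tells. Shift numbers are shares of 0.2 m and turn numbers shares of 0.15 rad, none past 1 either way. Its arguments: {"type":"object","properties":{"increments":{"type":"array"},"squeeze":{"type":"number"}},"required":["increments"]}

```bash
mkdir -p pics; python3 - <<'E'
from rig import manip,cams
import cv2
for n in("scene","top"):
    cv2.imwrite(f"pics/{n}0.png",cv2.resize(cams.get_image(n),(800,600),interpolation=cv2.INTER_CUBIC))
    print(n,{k:(v.tolist() if hasattr(v,'tolist') else v) for k,v in cams.get_calibration(n).items()})
s=manip.get_state();print(s)
E
```

```text
scene {'fx': 450.9831469744257, 'fy': 450.9831469744257, 'cx': 284.8211028410878, 'cy': 210.05185324693235, 'extrinsics': [[-0.5114509275543154, 0.555961699663654, -0.6552286144628688, -0.1335220314473866], [-0.8591269365351034, -0.3466741094786522, 0.376454471001463, 0.22585125879745377], [-0.01785652887989111, 0.7554625406492925, 0.6549484667148073, 0.7334903695648373], [0.0, 0.0, 0.0, 1.0]]}
top {'fx': 459.61129892044636, 'fy': 459.61129892044636, 'cx': 280.4753538883784, 'cy': 201.80988311717962, 'extrinsics': [[0.0262497912237551, 0.9942345932072344, -0.10396404248947946, 0.4452204847668211], [-0.9993779267889764, 0.028550473956661025, 0.020703378560451357, -0.12871704819232407], [0.02355223784859084, 0.1033559098788988, 0.9943655504820288, 0.9375569627016453], [0.0, 0.0, 0.0, 1.0]]}
{'clock': 0.1, 'qpos': array([-1.33599296e+00,  2.76520357e-01,  1.50603252e+00,  1.86378233e-06,
        1.36070486e+00, -1.20974188e-01]), 'qd': array([ 1.23974265e-03, -1.30651825e-03, -1.39547768e-03, -5.32086259e-05,
        9.82161444e-04,  1.76704177e-03]), 'effort': array([ 8.94850346e-04, -4.17700839e+01, -2.46404296e+01, -1.79110889e-04,
        5.77951345e-03, -6.15357621e-06]), 'position': array([ 0.2001888 , -0.5385518 ,  0.25552232]), 'ee_rot': array([-8.31248101e-04,  9.84219165e-01,  1.76951810e-01, -4.64485783e-05]), 'contact_force': array([0.71284989, 0.45657893, 1.01326251]), 'moment': array([-0.04652986,  0.03471874, -0.00529926]), 'gripper_force': 0.0, 'width': 0.08537898928892734}
```

View pics/scene0.png

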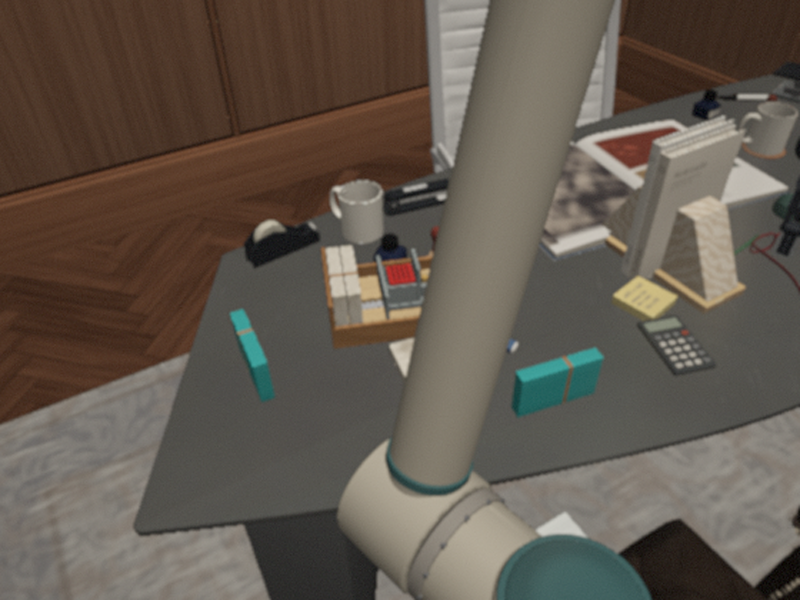

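View pics/top0.png

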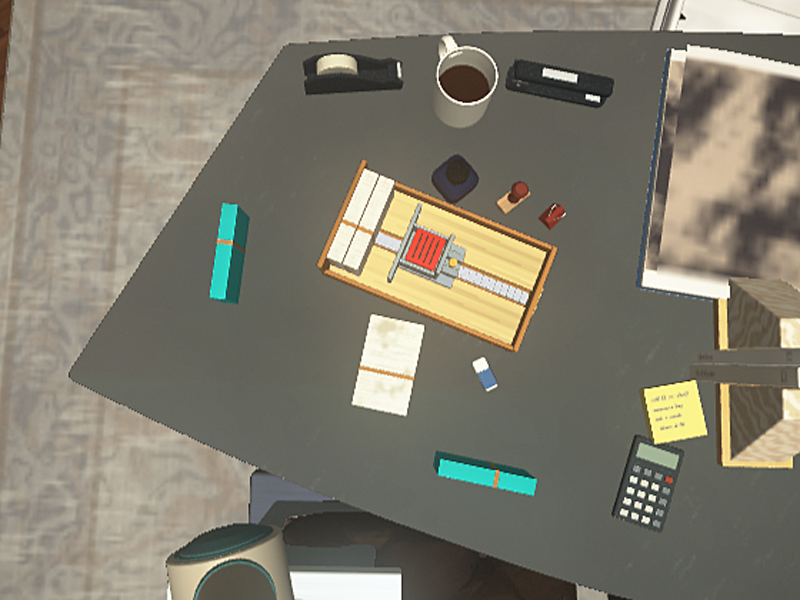

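```bash
python3 - <<'E'
import cv2
im=cv2.imread("pics/top0.png")
from rig import cams
im=cams.get_image("top")
c=im[105:255,215:400]; print(c.shape)
cv2.imwrite("pics/crop1.png",cv2.resize(c,None,fx=4,fy=4,interpolation=cv2.INTER_CUBIC))
E
```

```text
(150, 185, 3)
```

View pics/crop1.png

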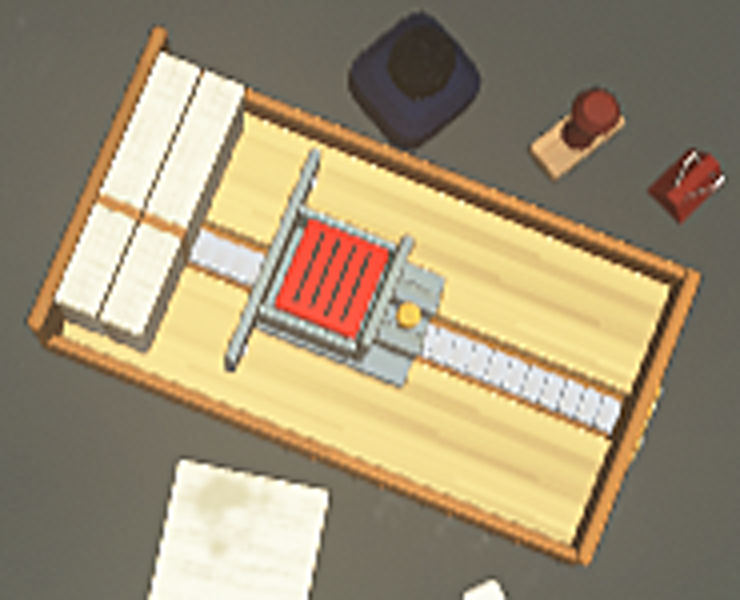

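```bash
cat > h.py <<'E'
import numpy as np
from rig import cams
def ray(px,z,n="top"):
    c=cams.get_calibration(n);T=np.array(c["extrinsics"])
    d=T[:3,:3]@np.array([(px[0]-c["cx"])/c["fx"],-(px[1]-c["cy"])/c["fy"],-1]);o=T[:3,3]
    return o+d*(z-o[2])/d[2]
E
python3 - <<'E'
from h import *
np.set_printoptions(precision=4,suppress=True)
P=lambda u,v,z:ray((215+(u-1.5)/4,105+(v-1.5)/4),z)
a=P(698,273,.048);b=P(585,560,.048);c=P(158,30,.092);d=P(33,322,.092)
print(a,b,np.linalg.norm(a-b),c,d,np.linalg.norm(c-d))
ex=((a+b)-(c+d))[:2]/2;print("len",np.linalg.norm(ex));ex/=np.linalg.norm(ex);ey=np.array([-ex[1],ex[0]])
print("yaw",np.arctan2(ex[1],ex[0]),np.arctan2(*( (a-b)[:2]*[-1,1])) )
O=(a+b)[:2]/2-ex*.142; O2=(c+d)[:2]/2+ex*.150;print("origin",O,O2);O=(O+O2)/2
for n,u,v,z in[("pad",334,277,.082),("padA",313,217,.082),("padB",393,248,.082),("padC",355,338,.082),("padD",275,305,.082),("plate1",315,153,.078),("plate2",232,365,.078),("wall1",408,240,.102),("wall2",362,350,.102)]:
    p=P(u,v,z);r=p[:2]-O;print(n,p,"file",r@ex,r@ey)
E
```

```text
[ 0.6017 -0.3598  0.048 ] [ 0.4594 -0.305   0.048 ] 0.152442415795996 [ 0.7022 -0.0922  0.092 ] [ 0.5616 -0.0389  0.092 ] 0.15033666030259044
len 0.28549032335924096
yaw -1.9337596290407846 -1.93813754092625
origin [ 0.581  -0.1997] [ 0.5786 -0.2057]
pad [ 0.5886 -0.1784  0.082 ] file -0.025818472089059772 -0.0004230388170513447
padA [ 0.617  -0.1678  0.082 ] file -0.04579135652769236 0.022372785319031908
padB [ 0.6033 -0.206   0.082 ] file -0.00524424853781876 0.02311992816193129
padC [ 0.5599 -0.1889  0.082 ] file -0.005793256232900298 -0.023515273582730426
padD [ 0.5744 -0.1509  0.082 ] file -0.04647345626264614 -0.023412818629947735
plate1 [ 0.6488 -0.1682  0.078 ] file -0.056701878086885225 0.05225525784800777
plate2 [ 0.5459 -0.1315  0.078 ] file -0.054487945576364896 -0.056959185998720796
wall1 [ 0.6035 -0.2111  0.102 ] file -0.0006067828764730137 0.025160357906440615
wall2 [ 0.5517 -0.1909  0.102 ] file -0.0011073603611675587 -0.030436556295877163
```

Emit:
step_arm([
  {"dp":[0.19,0.175,0],"yaw":0.57,"grip":0},
  {"dp":[0.19,0.175,0],"yaw":0.57,"grip":0},
  {"dp":[0.19,0.175,0],"yaw":0.57,"grip":0},
  {"dp":[0.19,0.175,0],"yaw":0.57,"grip":0},
  {"dp":[0.19,0.175,0],"yaw":0.57,"grip":0},
], squeeze=20)

```text
clock: 0.78
position: [0.3913, -0.3627, 0.2561]
ee_rot: [-0.0, 0.924, 0.383, 0.0]
contact_force: [0.7, -0.5, -0.5]
width: -0.0004
gripper_force: 0.0
```

Emit:
step_arm([
  {"dp":[0.19,0.175,-0.05],"yaw":0.57,"grip":0},
  {"dp":[0.19,0.175,-0.05],"yaw":0.57,"grip":0},
  {"dp":[0.19,0.175,-0.05],"yaw":0.57,"grip":0},
  {"dp":[0.19,0.175,-0.1],"yaw":0.57,"grip":0},
  {"dp":[0.15,0.12,-0.1],"yaw":0.54,"grip":0},
])

```text
clock: 1.4
position: [0.5736, -0.1982, 0.1856]
ee_rot: [0.0, 0.822, 0.569, 0.0]
contact_force: [-0.2, -1.2, 0.6]
width: -0.0002
gripper_force: 0.0
```

Emit:
step_arm([
  {"dp":[0,0,0],"yaw":0,"grip":0},
  {"dp":[0,0,0],"yaw":0,"grip":0},
])

```text
clock: 1.65
position: [0.5719, -0.2003, 0.1862]
ee_rot: [-0.0, 0.824, 0.567, -0.001]
contact_force: [-0.7, -0.8, -0.0]
width: -0.0001
gripper_force: 0.0
```

Emit:
step_arm([
  {"dp":[0.073,0.081,0],"yaw":0,"grip":0},
  {"dp":[0,0,-0.13],"yaw":0,"grip":0},
  {"dp":[0,0,-0.125],"yaw":0,"grip":0},
  {"dp":[0,0,0],"yaw":0,"grip":0},
])

```text
clock: 2.15
position: [0.5859, -0.1833, 0.1342]
ee_rot: [-0.001, 0.824, 0.567, -0.001]
contact_force: [0.8, 0.1, -0.8]
width: 0.0005
gripper_force: 0.0
```

```bash
python3 - <<'E'
from rig import cams,manip
import cv2,numpy as np
s=manip.get_state();print(s["position"],s["ee_rot"])
a=cams.get_image("scene")[150:270,200:340];b=cams.get_image("wrist");c=cams.get_image("top")[105:255,215:400]
f=lambda i,h:cv2.resize(i,(i.shape[1]*h//i.shape[0],h),interpolation=cv2.INTER_CUBIC)
cv2.imwrite("pics/m2.png",np.vstack([np.hstack([f(a,300),f(c,300)]),f(b,300)[:, :].repeat(1,0) if 0 else np.hstack([f(b,300),np.zeros((300,f(a,300).shape[1]+f(c,300).shape[1]-f(b,300).shape[1],3),np.uint8)])]))
E
```

```text
[ 0.5859321  -0.18332331  0.13418559] [-1.45083163e-03  8.23841721e-01  5.66817639e-01 -6.92146941e-04]
```

View pics/m2.png

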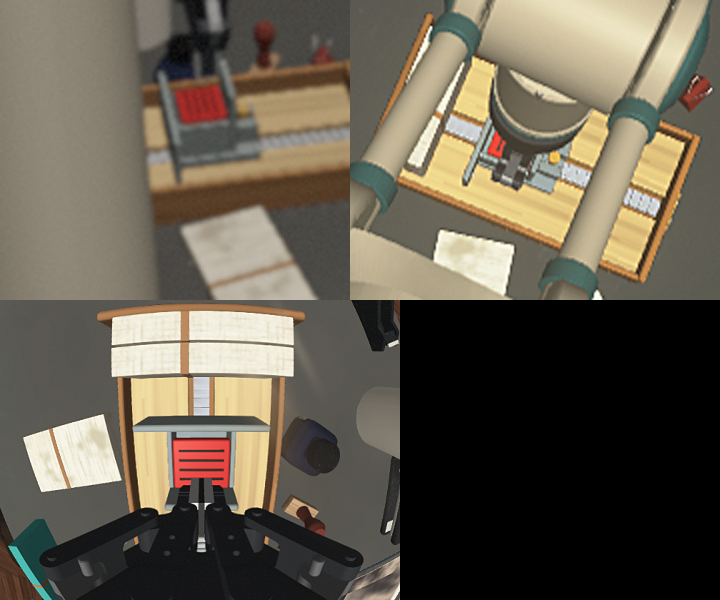

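Emit:
step_arm([
  {"dp":[0,0,-0.035],"yaw":0,"grip":0},
  {"dp":[0,0,-0.035],"yaw":0,"grip":0},
  {"dp":[0,0,-0.03],"yaw":0,"grip":0},
  {"dp":[0,0,0],"yaw":0,"grip":0},
])

```text
clock: 2.8
position: [0.5864, -0.1836, 0.1145]
ee_rot: [-0.001, 0.824, 0.567, -0.0]
contact_force: [-0.3, 0.1, -0.6]
width: 0.0
gripper_force: 0.0
```

```bash
python3 - <<'E'
from rig import cams,manip
import cv2,numpy as np
b=cams.get_image("wrist")[100:320,140:440]
cv2.imwrite("pics/w3.png",cv2.resize(b,None,fx=2.6,fy=2.6,interpolation=cv2.INTER_CUBIC))
E
```

```text
(no output)
```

View pics/w3.png

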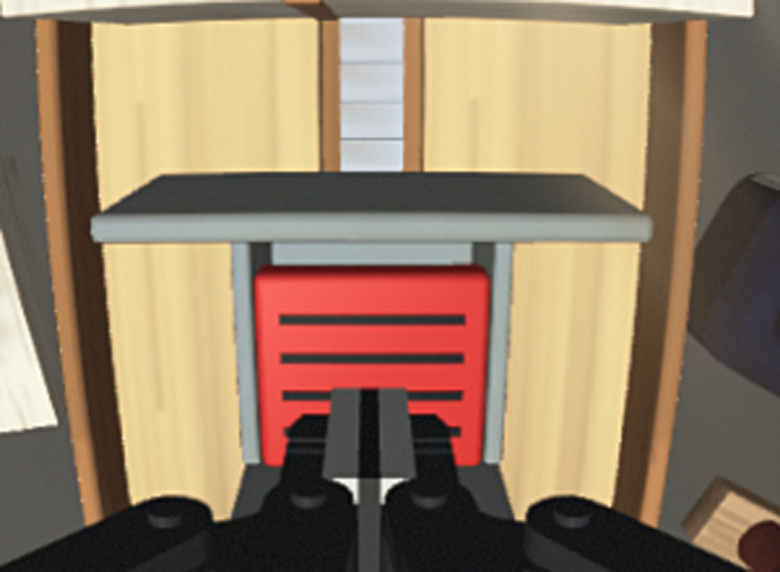

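The picture shows the shut fingertips (370,390–480) over the middle and rear of the red pad (258–490, 265–465), in front of the thumb wall and free of contact. I'll press now.

Emit:
step_arm([
  {"dp":[0,0,-0.025],"yaw":0,"grip":0},
  {"dp":[0,0,-0.025],"yaw":0,"grip":0},
  {"dp":[0,0,0],"yaw":0,"grip":0},
])

```text
clock: 3.22
position: [0.5865, -0.1837, 0.1047]
ee_rot: [-0.0, 0.824, 0.567, -0.0]
contact_force: [-0.4, -0.3, 0.5]
width: -0.0001
gripper_force: 0.0
```

Emit:
step_arm([
  {"dp":[0,0,-0.015],"yaw":0,"grip":0},
  {"dp":[0,0,-0.01],"yaw":0,"grip":0},
  {"dp":[0,0,0],"yaw":0,"grip":0},
])

```text
clock: 3.6
position: [0.5872, -0.184, 0.1012]
ee_rot: [0.0, 0.824, 0.567, 0.0]
contact_force: [-1.0, 0.2, 5.8]
width: -0.0002
gripper_force: 2.9
```

Emit:
step_arm([
  {"dp":[0,0,-0.01],"yaw":0,"grip":0},
  {"dp":[0,0,-0.01],"yaw":0,"grip":0},
  {"dp":[0,0,0],"yaw":0,"grip":0},
])

```text
clock: 3.98
position: [0.5872, -0.184, 0.0989]
ee_rot: [0.001, 0.824, 0.567, 0.0]
contact_force: [-2.9, 1.4, 13.2]
width: -0.0003
gripper_force: 6.7
```

Emit:
step_arm([
  {"dp":[-0.009,-0.023,0],"yaw":0,"grip":0},
  {"dp":[-0.018,-0.047,0],"yaw":0,"grip":0},
  {"dp":[-0.018,-0.047,0],"yaw":0,"grip":0},
  {"dp":[-0.018,-0.047,0],"yaw":0,"grip":0},
])

```text
clock: 4.47
position: [0.5749, -0.2162, 0.0989]
ee_rot: [0.001, 0.824, 0.567, 0.001]
contact_force: [-1.9, 3.2, 13.3]
width: -0.0003
gripper_force: 6.6
```

Emit:
step_arm([
  {"dp":[-0.018,-0.047,0],"yaw":0,"grip":0},
  {"dp":[-0.018,-0.047,0],"yaw":0,"grip":0},
  {"dp":[-0.018,-0.047,0],"yaw":0,"grip":0},
  {"dp":[-0.018,-0.047,0],"yaw":0,"grip":0},
  {"dp":[-0.018,-0.047,0],"yaw":0,"grip":0},
])

```text
clock: 5.1
position: [0.5569, -0.2634, 0.0989]
ee_rot: [0.001, 0.824, 0.567, 0.001]
contact_force: [-1.3, 3.1, 13.3]
width: -0.0002
gripper_force: 6.5
```

Emit:
step_arm([
  {"dp":[-0.009,-0.0235,0],"yaw":0,"grip":0},
  {"dp":[-0.009,-0.0235,0],"yaw":0,"grip":0},
  {"dp":[0,0,0],"yaw":0,"grip":0},
])

```text
clock: 5.48
position: [0.5531, -0.2736, 0.099]
ee_rot: [0.001, 0.824, 0.567, 0.0]
contact_force: [-3.0, 0.4, 13.2]
width: 0.0002
gripper_force: 6.4
```

Emit:
step_arm([
  {"dp":[-0.009,-0.0235,0],"yaw":0,"grip":0},
  {"dp":[-0.0055,-0.014,0],"yaw":0,"grip":0},
  {"dp":[-0.0055,-0.014,0],"yaw":0,"grip":0},
  {"dp":[0,0,0],"yaw":0,"grip":0},
])

```text
clock: 5.98
position: [0.5493, -0.2835, 0.099]
ee_rot: [0.001, 0.824, 0.567, 0.001]
contact_force: [-2.9, 1.3, 12.2]
width: -0.0003
gripper_force: 6.4
```

Emit:
step_arm([
  {"dp":[-0.0055,-0.014,0],"yaw":0,"grip":0},
  {"dp":[-0.0035,-0.0095,0],"yaw":0,"grip":0},
  {"dp":[0,0,0],"yaw":0,"grip":0},
])

```text
clock: 6.35
position: [0.5486, -0.2857, 0.0989]
ee_rot: [-0.0, 0.824, 0.567, 0.003]
contact_force: [1.4, 7.7, 12.1]
width: -0.0002
gripper_force: 6.6
```

Emit:
step_arm([
  {"dp":[-0.005,-0.014,0],"yaw":0,"grip":0},
  {"dp":[-0.005,-0.014,0],"yaw":0,"grip":0},
  {"dp":[0,0,0],"yaw":0,"grip":0},
])

```text
clock: 6.72
position: [0.5474, -0.29, 0.0989]
ee_rot: [-0.001, 0.824, 0.566, 0.004]
contact_force: [3.0, 11.5, 12.2]
width: 0.0002
gripper_force: 9.6
```

```bash
python3 - <<'E'
from rig import cams,manip
import cv2,numpy as np
b=cams.get_image("wrist")[100:320,140:440]
a=cams.get_image("top")[105:255,215:400]
f=lambda i,h:cv2.resize(i,(i.shape[1]*h//i.shape[0],h),interpolation=cv2.INTER_CUBIC)
cv2.imwrite("pics/w4.png",np.hstack([f(b,300),f(a,300)]))
E
```

```text
(no output)
```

View pics/w4.png

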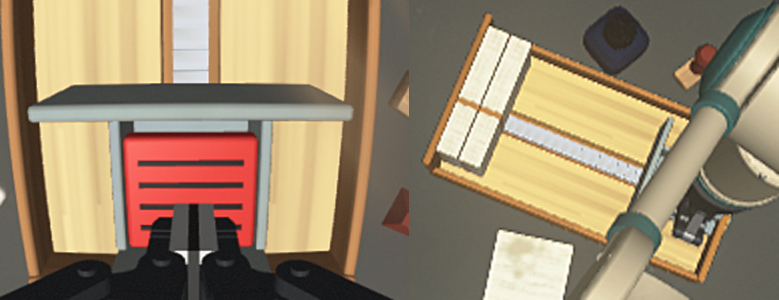

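Emit:
step_arm([
  {"dp":[-0.007,-0.0185,0],"yaw":0,"grip":0},
  {"dp":[-0.007,-0.0185,0],"yaw":0,"grip":0},
  {"dp":[0,0,0],"yaw":0,"grip":0},
])

```text
clock: 7.2
position: [0.5473, -0.2904, 0.099]
ee_rot: [-0.004, 0.825, 0.565, 0.01]
contact_force: [11.9, 28.4, 15.6]
width: -0.0002
gripper_force: 21.3
```

Emit:
step_arm([
  {"dp":[0.009,0.024,0],"yaw":0,"grip":0},
  {"dp":[0.005,0.014,0],"yaw":0,"grip":0},
  {"dp":[0,0,0],"yaw":0,"grip":0},
])

```text
clock: 7.58
position: [0.5474, -0.2899, 0.0989]
ee_rot: [-0.0, 0.824, 0.567, 0.004]
contact_force: [2.0, 9.3, 12.9]
width: -0.0005
gripper_force: 8.3
```

Emit:
step_arm([
  {"dp":[0,0,-0.0],"yaw":0,"grip":0},
  {"dp":[0,0,0.03],"yaw":0,"grip":0},
  {"dp":[0,0,0.04],"yaw":0,"grip":0},
  {"dp":[0,0,0.04],"yaw":0,"grip":0},
])

```text
clock: 8.07
position: [0.5448, -0.2891, 0.1167]
ee_rot: [-0.004, 0.824, 0.567, 0.002]
contact_force: [2.9, 8.2, -5.8]
width: -0.0003
gripper_force: 4.1
```

Emit:
step_arm([
  {"dp":[0,0,0.06],"yaw":0,"grip":0},
  {"dp":[0,0,0.1],"yaw":0,"grip":0},
  {"dp":[0,0,0.25],"yaw":0,"grip":0},
  {"dp":[0,0,0.25],"yaw":0,"grip":0},
])

```text
clock: 8.57
position: [0.5447, -0.2934, 0.2513]
ee_rot: [-0.0, 0.824, 0.567, -0.0]
contact_force: [1.1, -0.4, 0.4]
width: -0.0002
gripper_force: 0.0
```

Emit:
step_arm([
  {"dp":[-0.22,-0.2,0],"yaw":0,"grip":0},
  {"dp":[-0.22,-0.2,0],"yaw":0,"grip":0},
  {"dp":[-0.22,-0.2,0],"yaw":0,"grip":0},
  {"dp":[-0.22,-0.2,0],"yaw":0,"grip":0},
  {"dp":[0,0,0],"yaw":0,"grip":0},
])

```text
clock: 9.2
position: [0.3657, -0.4564, 0.2503]
ee_rot: [0.0, 0.825, 0.565, -0.001]
contact_force: [0.0, -0.3, -0.1]
width: 0.0001
gripper_force: 0.0
```

```bash
python3 - <<'E'
from rig import cams
import cv2
a=cams.get_image("top")[105:285,215:400]
cv2.imwrite("pics/t5.png",cv2.resize(a,None,fx=3.3,fy=3.3,interpolation=cv2.INTER_CUBIC))
E
```

```text
(no output)
```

View pics/t5.png

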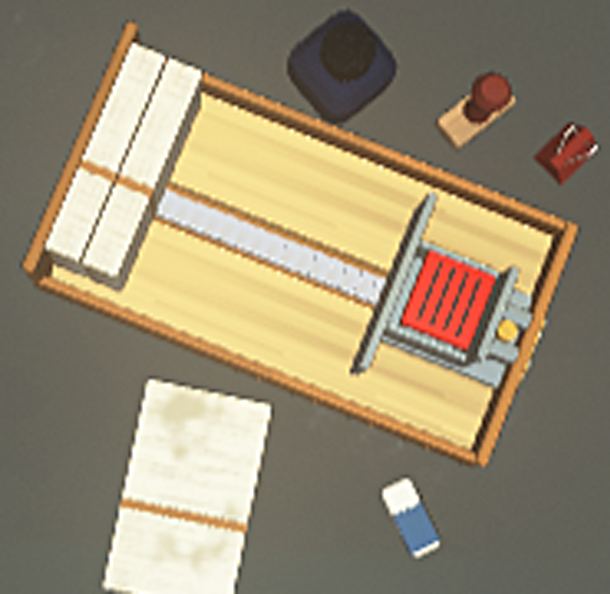

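```bash
python3 - <<'E'
from h import *
P=lambda u,v,z:ray((215+(u-1.15)/3.3,105+(v-1.15)/3.3),z)[:2]
O=np.array([.5798,-.2027]);ex=np.array([np.cos(-1.935),np.sin(-1.935)])
for n,u,v,z in[("plate1",432,196,.078),("plate2",357,371,.078),("wall1",514,268,.102),("wall2",474,361,.102),("pad",450,301,.082)]:print(n,(P(u,v,z)-O)@ex)
E
```

```text
plate1 0.05048810035196894
plate2 0.04801419454180477
wall1 0.10589487810145086
wall2 0.1041380096345812
pad 0.08194329662182623
```

```bash
python3 -c "
from rig import ticket
print(ticket.sign_off())"
```

```text
the job is handed in; nothing more can be done
None
```

I pressed the red release and pushed the stop about 107 mm until it stopped hard at the low end wall, then let it spring up. The card packs look undisturbed, and I handed the job in at about 9 s; it gave no verdict.

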